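# Clamp a meter in the bench tester and start its test

### The arm

A 7-joint arm with a two-finger parallel gripper is mounted at the origin on the work surface. World frame = base frame: x ahead of the robot, y to its left, z up, the work surface at z = 0. Lengths are in m, angles in rad, forces in N, time in s.
With the tool pointing down it reaches from about 0.425 to 1.025 m from the base axis. Payload 9.4 kg.
Tool frame: the origin (TCP) lies at the very end of the fingers, on their centre line; the grasp point (between the pads) lies 19 mm behind it; z points along the fingers, y is the line along which they close (so a half turn about z gives the same grasp; the last joint's range is limited). The gripper opens to 85 mm and grips with 20 to 120 N. Pads are 22 mm wide; open, the fingers measure 114 mm over their backs; the gripper's body (76 mm by 85 mm) begins 54 mm behind the grasp point. The pads swing forward as they close: fully open they stand 13 mm farther back than shut.
Start: joints at [-1.322, 0.599, -0.003, 1.599, 0.002, 0.943, -0.08], TCP at [0.232, 0.687, 0.231] pointing down, gripper open.
Joint ranges: [-2.57, 2.57], [-0.35, 1.97], [-1.29, 1.29], [0.11, 2.56], [-1.05, 4.19], [0.11, 1.86], [-2.63, 2.63]. Speed limits (rad/s): [2.22, 2.22, 3.01, 3.01, 3.14, 3.14, 3.14].

### API

Orientations are given as [roll, pitch, yaw] about the fixed x, y, z axes, in that order (R = Rz(yaw) Ry(pitch) Rx(roll)).
In Python, from workcell import arm, vision, job gives the robot as it stands. The module is installed in compiled form; this text tells all that it offers.
- The arm moves only by the tool jog_arm, never from a script. Its argument "deltas" is a list of rows, each an object with "delta_pos": the shift along the world's x, y, z in m, a list of three; "rot": the turn, a rotation vector about the world's x, y, z in degrees, a list of three; "gripper": the gripper's target within -1 to 1 (fully open at 1, half-way at 0, shut at -1). In form: [{"delta_pos": [dx, dy, dz], "rot": [rx, ry, rz], "gripper": gripper}, ...]. A call has 1 to 10 rows; each row shifts and turns the commanded pose from where the row before left it; what a row does not reach is not made up. A row lasts 1/10 s, in which the tool goes at most 50 mm and 8.59 degrees, less where a joint would pass 70% of its speed; a pose out of reach is approached as far as the arm can. A call is refused whole if a number of a shift passes 0.05 or a number of a turn 8.59, either way. A call with a gripper value outside its range is refused whole. The fingers move at their own pace and stop on an object; "squeeze" is the grip in N (left out, the last holds). Time passes only in rows, so rows that do not move let the fingers close. It gives the time, the measured TCP pose, the force, the opening and the grip force at its end, in the units of the state.
- arm.state(): the state, without advancing time (a new reading comes with each control period).
- vision.snapshot(name): name is "scene" or "top"; returns the picture (480x640x3 uint8, red, green, blue); there is no depth.
- vision.camera_params(name): a dict with "intrinsics" (3x3 intrinsics, pixels), "extrinsics" (4x4, takes a point from camera to world coordinates). Camera axes: x right, y up, looking along -z (the intrinsics and any distortion apply to the point x, -y, -z); pixel columns grow to the right and rows downward; lengths in m; the calibration is good to about 2 mm. A picture is of the moment at which its call begins. camera_params takes no time and is no camera call.
- job.sign_off(): hands the job in; it is judged then, once.
The state is a dict: "t": time; "joint_pos": joint angles; "joint_vel": joint speeds; "joint_torque": joint torques, N m; "position": TCP position; "tool_rot": TCP orientation; "contact_force": force on the tool from outside, world axes, zero at the start; "wrist_torque": the same for the moment, N m; "finger_gap": finger opening in m; "grasp_force": force on a finger pad.
Only numpy, scipy, OpenCV 4.12 (cv2) and the standard library are available. Lean on these libraries where they do the work, as an engineer would, in place of code of your own. Each camera call takes 0.05 s, during which the arm holds its last target. There are 200 camera calls.

### The job

Pull the tester's red slide knob all the way out until it stays out, then take the white meter with the yellow label and, without dropping it, lay it flat, screen up, between the orange rails of the tester's black nest. Push the slide knob fully home so that its steel bar locks over the meter, and only then press the green start button all the way down and release it. Leave the meter with the red label and everything else on the bench where they are.

Things in the scene. Friction and masses are not known exactly. Their poses are not given: they have to be found in the camera images.
- tester: Grey bench tester, fixed to the table; origin on the table under the base plate. Its x axis runs from the knob end (-x) to the nest end (+x). Base plate 235 mm (x -100 to +135) by 165 mm (y -105 to +60), 30 mm high. An aluminium guide block stands on it at x -100 to -35, y -30 to +30, up to 110 mm above the table; the slide bar runs through it.
- nest (a point): Centre of the black nest floor, 30 mm above the table, at x = +45 mm, y = 0 in the tester's frame, same axes. The nest is 140 mm (x) by 70 mm (y) inside, within orange rails 12 mm high and 8 mm thick; the side rails leave the middle 84 mm of the nest's length open for the fingers. The meter lies in it with its length along x, either way round; 5 mm play all round.
- slide (a joint): Slide in m: 0 = home (steel bar 34 mm wide, 12 mm thick, its underside 48 mm above the nest floor, covers the knob-side 55 mm of the nest), 0.060 = fully out (bar clear of the nest). An over-centre spring holds it at either end: about 8 N to move it past the middle, after which it snaps to the other end.
- slide_grip (a point): Centre of the red slide knob, 84 mm above the table, on the tester's -x end; it moves with the slide, which is pulled out towards the tester's -x. The knob is a block 38 mm long (x), 28 mm wide (y), 40 mm high, with a 48 mm round flange 8 mm thick on its outer (-x) end. Same axes as the tester. Grip it across y from above; at home 13 mm free between block and guide.
- start (a joint): Green start button in m: 0 = up, 0.008 = fully down; spring, 6 N at full depth.
- start_top (a point): Centre of the top of the green start button (36 mm across, black collar), at x = -68 mm, y = -72 mm in the tester's frame, about 54 mm above the table; pressed straight down.
- unit: The meter to test: white box 130 mm (x) x 60 mm (y) x 40 mm high, 0.25 kg, with a black screen on the +x half and a YELLOW label on the -x half of its top. Origin at the centre of its underside, z up.
- reject_unit: A meter like it but with a RED label; must stay where it is. Origin at the centre of its underside.
- tape_roll: Bystander: brown tape roll standing flat, 100 mm across, 48 mm high (origin at the centre of its underside)
- glue_bottle: Bystander: white bottle with orange cap, 56 mm across, 130 mm high (origin at the centre of its underside)
- screwdriver: Bystander: red-handled screwdriver, 200 mm long, lying flat (origin at mid-length)
- pen_cup: Bystander: blue cup, 72 mm across, 90 mm high (origin at the centre of its underside)
- label_pad: Bystander: white pad of labels, 100 x 70 x 25 mm (origin at the centre of its underside)

How it is judged:
By the outcome, as a careful person would: the job done as asked, in the order asked, and still so for the second after the job is handed in, with the robot touching nothing.
It also fails if it takes over 67 s, if anything falls off the work surface, if the arm or the gripper's body presses on something with over 40 N, if the wrist force passes 120 N, or if a joint passes its speed limit or range.

## Working session

There is one attempt and no reset: what is moved stays moved. The work goes in short steps, Python scripts to look and compute and a tool call to move; the robot and the scene stay as the last step left them, time stands still between calls to the robot, and variables do not carry over. Pictures are saved under pics/ and viewed, at most 10 in all, crops included, and the job is handed in when it is done.

Besides the shell and the picture viewer there is one more tool, called after "Request:" as name([rows], argument=value, ...), one row to a line, values as JSON. jog_arm: Moves the arm, as the interface text tells. Its arguments: {"type":"object","properties":{"deltas":{"type":"array"},"squeeze":{"type":"number"}},"required":["deltas"]}

```bash
mkdir -p pics; python3 - <<'E'
from workcell import arm, vision
import cv2
for n in("scene","top"):
    cv2.imwrite(f"pics/{n}0.png",vision.snapshot(n)[:,:,::-1]); p=vision.camera_params(n); print(n,p)
s=arm.state();print(s)
E
```

```text
scene {'intrinsics': array([[438.6127561 ,   0.        , 315.89249292],
       [  0.        , 438.6127561 , 240.03994944],
       [  0.        ,   0.        ,   1.        ]]), 'extrinsics': array([[-0.09321394, -0.77998695,  0.61881461,  1.2321236 ],
       [ 0.99549426, -0.06215829,  0.07160672,  0.01954032],
       [-0.01738785,  0.62270114,  0.78226655,  0.90040099],
       [ 0.        ,  0.        ,  0.        ,  1.        ]])}
top {'intrinsics': array([[441.73153555,   0.        , 313.77531322],
       [  0.        , 441.73153555, 237.72935789],
       [  0.        ,   0.        ,   1.        ]]), 'extrinsics': array([[ 3.54438152e-03,  9.77056112e-01, -2.12952555e-01,
         4.35837337e-01],
       [-9.99993396e-01,  3.29199206e-03, -1.53976617e-03,
        -7.67872322e-02],
       [-8.03399830e-04,  2.12956606e-01,  9.77061328e-01,
         9.45385519e-01],
       [ 0.00000000e+00,  0.00000000e+00,  0.00000000e+00,
         1.00000000e+00]])}
{'t': 0.1, 'joint_pos': array([-1.32167557,  0.60005667, -0.00252568,  1.60007084,  0.0017952 ,
        0.94292611, -0.07978257]), 'joint_vel': array([ 0.00041772, -0.002257  ,  0.00101443, -0.00287269, -0.0001579 ,
       -0.00230935, -0.00127738]), 'joint_torque': array([ 6.06206653e-03, -7.77993894e+01,  1.57042366e+00, -2.58626372e+01,
        1.26544037e-02,  5.51689445e-03, -3.23446034e-05]), 'position': array([0.23194406, 0.68643   , 0.23048775]), 'tool_rot': array([-3.14014055e+00,  1.41233540e-04,  2.81583052e+00]), 'contact_force': array([-0.52636086,  0.34274703,  0.05153687]), 'wrist_torque': array([0.02957855, 0.01372862, 0.03996938]), 'grasp_force': 0.0, 'finger_gap': 0.08543997947984361}
```

View pics/top0.png

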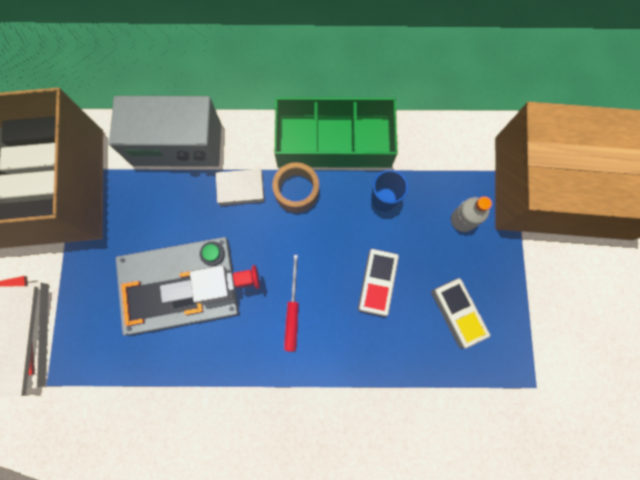

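View pics/scene0.png

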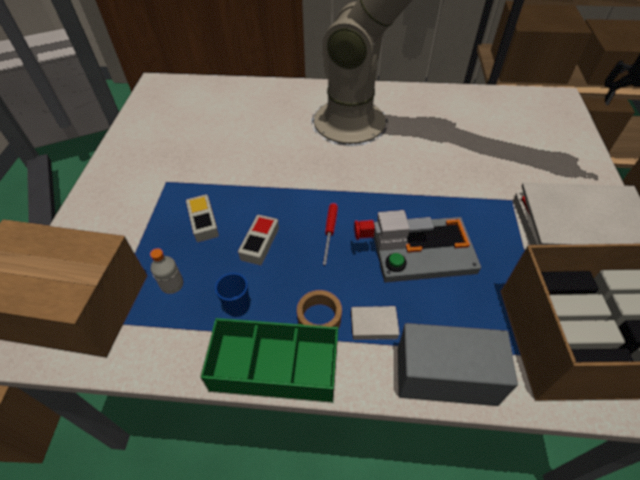

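The top view shows the tester at (177,285), its knob pointing right at (247,278) and the button at (211,252). The yellow meter is at (462,313), the red one at (379,283) and the screwdriver at (292,305). I'll zoom in for corners.

```bash
python3 - <<'E'
import cv2,numpy as np
a=cv2.imread("pics/top0.png")
A=cv2.resize(a[230:340,110:265],None,fx=5,fy=5,interpolation=cv2.INTER_CUBIC)
B=cv2.resize(a[265:360,425:500],None,fx=5,fy=5,interpolation=cv2.INTER_CUBIC)
cv2.imwrite("pics/c1.png",A);cv2.imwrite("pics/c2.png",B)
E
```

```text
(no output)
```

View pics/c1.png

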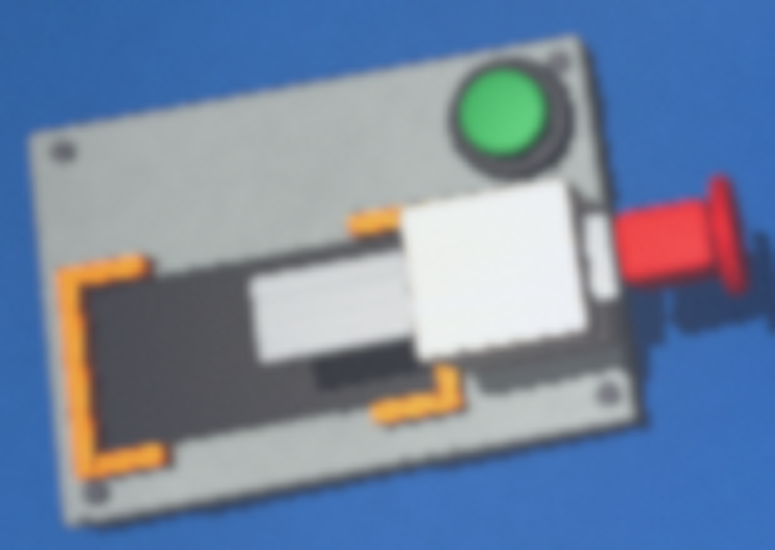

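View pics/c2.png

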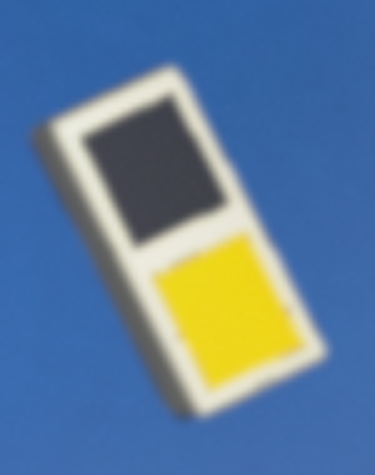

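Corners were read off the crops, as coded below. Next I fit both poses.

```bash
cat > h.py <<'E'
import numpy as np
from scipy.optimize import least_squares
from workcell import vision
def proj(P,n="top"):
    p=vision.camera_params(n);E=p["extrinsics"];c=(np.asarray(P)-E[:3,3])@E[:3,:3]
    u=np.c_[c[:,0],-c[:,1],-c[:,2]]@p["intrinsics"].T
    return u[:,:2]/u[:,2:]
def place(q,L):
    L=np.array(L,float)/1000;c,s=np.cos(q[2]),np.sin(q[2])
    return np.c_[q[0]+c*L[:,0]-s*L[:,1],q[1]+s*L[:,0]+c*L[:,1],L[:,2]]
def fit(L,px,q0,n="top"):
    r=least_squares(lambda q:(proj(place(q,L),n)-px).ravel(),q0,loss="soft_l1")
    return r.x,np.round(proj(place(r.x,L),n)-px,1)
def crop(c,o,f=5): return (np.array(c)+.5)/f-.5+o
E
python3 - <<'E'
from h import *
L=[(135,-105,30),(-100,-105,30),(-100,60,30),(135,60,30),(-35,-30,110),(-100,-30,110),(-100,30,110),(-35,30,110),(-68,-72,54)]
px=crop([(33,133),(577,38),(635,425),(68,522),(402,210),(565,180),(585,328),(418,358),(502,110)],(110,230))
q,r=fit(L,px,[.35,.25,1.6]);print(q,r.tolist())
print(place(q,[(45,0,30),(-100-13,0,84),(-68,-72,54),(1,0,0)]))
k=proj(place(q,[(-132,0,104),(-151,0,84),(-113,0,104)]));print("knob px",(k-(110,230)+.5)*5-.5)
L=[(65,30,40),(65,-30,40),(-65,-30,40),(-65,30,40)]
px=crop([(48,130),(178,66),(328,352),(200,416)],(425,265))
q,r=fit(L,px,[.35,-.4,1.]);print(q,r.tolist())
E
```

```text
[0.51633852 0.19050471 1.7530457 ] [[-1.1, -0.4], [0.9, -0.9], [0.3, -0.7], [-1.3, 0.8], [-0.8, -0.6], [0.5, -0.6], [0.8, 0.9], [-0.2, 1.1], [0.3, 0.4]]
[[0.50818262 0.23475944 0.03      ]
 [0.53681888 0.07937616 0.084     ]
 [0.59947056 0.13668032 0.054     ]
 [0.51615728 0.19148814 0.        ]]
knob px [[664.07706703 241.22707974]
 [720.22468921 238.97296872]
 [614.84017018 250.04010006]]
[ 0.47984281 -0.37602574  0.43523265] [[-0.3, -1.3], [-0.5, -0.8], [0.8, 0.8], [0.1, 1.0]]
```

Request:
jog_arm([
  {"delta_pos": [0.022, -0.0447, 0], "rot": [0, 0, -4.35], "gripper": 1},
  {"delta_pos": [0.022, -0.0447, 0], "rot": [0, 0, -4.35], "gripper": 1},
  {"delta_pos": [0.022, -0.0447, 0], "rot": [0, 0, -4.35], "gripper": 1},
  {"delta_pos": [0.022, -0.0447, 0], "rot": [0, 0, -4.35], "gripper": 1},
  {"delta_pos": [0.022, -0.0447, 0], "rot": [0, 0, -4.35], "gripper": 1},
  {"delta_pos": [0.022, -0.0447, 0], "rot": [0, 0, -4.35], "gripper": 1},
  {"delta_pos": [0.022, -0.0447, 0], "rot": [0, 0, -4.35], "gripper": 1},
  {"delta_pos": [0.022, -0.0447, 0], "rot": [0, 0, -4.35], "gripper": 1},
  {"delta_pos": [0.022, -0.0447, 0], "rot": [0, 0, -4.35], "gripper": 1},
  {"delta_pos": [0.022, -0.0447, 0], "rot": [0, 0, -4.35], "gripper": 1},
])

```text
t: 1.1
position: [0.4525, 0.2379, 0.2313]
tool_rot: [3.142, 0.0, 2.054]
contact_force: [0.5, 0.5, -0.4]
finger_gap: 0.0853
grasp_force: 0.0
```

Request:
jog_arm([
  {"delta_pos": [0.022, -0.0447, 0], "rot": [0, 0, -4.35], "gripper": 1},
  {"delta_pos": [0.022, -0.0447, 0], "rot": [0, 0, -4.35], "gripper": 1},
  {"delta_pos": [0.022, -0.0447, 0], "rot": [0, 0, -4.35], "gripper": 1},
  {"delta_pos": [0.022, -0.0447, 0], "rot": [0, 0, -4.35], "gripper": 1},
  {"delta_pos": [0, 0, 0], "rot": [0, 0, 0], "gripper": 1},
  {"delta_pos": [0, 0, 0], "rot": [0, 0, 0], "gripper": 1},
])

```text
t: 1.7
position: [0.5401, 0.0599, 0.231]
tool_rot: [-3.141, 0.0, 1.75]
contact_force: [0.6, 0.2, -0.6]
finger_gap: 0.0852
grasp_force: 0.0
```

Request:
jog_arm([
  {"delta_pos": [0, 0, -0.04], "rot": [0, 0, 0], "gripper": 1},
  {"delta_pos": [0, 0, -0.04], "rot": [0, 0, 0], "gripper": 1},
  {"delta_pos": [0, 0, -0.03], "rot": [0, 0, 0], "gripper": 1},
  {"delta_pos": [0, 0, -0.03], "rot": [0, 0, 0], "gripper": 1},
  {"delta_pos": [0, 0, -0.023], "rot": [0, 0, 0], "gripper": 1},
  {"delta_pos": [0, 0, 0], "rot": [0, 0, 0], "gripper": 1},
])

```text
t: 2.3
position: [0.5378, 0.0627, 0.0657]
tool_rot: [-3.136, -0.001, 1.756]
contact_force: [-0.4, -0.9, -0.1]
finger_gap: 0.0858
grasp_force: 0.0
```

Request:
jog_arm([
  {"delta_pos": [0, 0, 0], "rot": [0, 0, 0], "gripper": -1},
  {"delta_pos": [0, 0, 0], "rot": [0, 0, 0], "gripper": -1},
  {"delta_pos": [0, 0, 0], "rot": [0, 0, 0], "gripper": -1},
  {"delta_pos": [0, 0, 0], "rot": [0, 0, 0], "gripper": -1},
  {"delta_pos": [0, 0, 0], "rot": [0, 0, 0], "gripper": -1},
  {"delta_pos": [0, 0, 0], "rot": [0, 0, 0], "gripper": -1},
  {"delta_pos": [0, 0, 0], "rot": [0, 0, 0], "gripper": -1},
  {"delta_pos": [0, 0, 0], "rot": [0, 0, 0], "gripper": -1},
], squeeze=50)

```text
t: 3.1
position: [0.5408, 0.0614, 0.0695]
tool_rot: [3.139, -0.0, 1.754]
contact_force: [-0.3, 0.7, 7.5]
finger_gap: 0.0272
grasp_force: 50.7
```

Request:
jog_arm([
  {"delta_pos": [0.0011, -0.006, 0], "rot": [0, 0, 0], "gripper": -1},
  {"delta_pos": [0.0011, -0.006, 0], "rot": [0, 0, 0], "gripper": -1},
  {"delta_pos": [0.0011, -0.006, 0], "rot": [0, 0, 0], "gripper": -1},
  {"delta_pos": [0.0011, -0.006, 0], "rot": [0, 0, 0], "gripper": -1},
  {"delta_pos": [0.0011, -0.006, 0], "rot": [0, 0, 0], "gripper": -1},
  {"delta_pos": [0.0011, -0.006, 0], "rot": [0, 0, 0], "gripper": -1},
  {"delta_pos": [0.0011, -0.006, 0], "rot": [0, 0, 0], "gripper": -1},
  {"delta_pos": [0.0011, -0.006, 0], "rot": [0, 0, 0], "gripper": -1},
  {"delta_pos": [0.0011, -0.006, 0], "rot": [0, 0, 0], "gripper": -1},
  {"delta_pos": [0.0011, -0.006, 0], "rot": [0, 0, 0], "gripper": -1},
])

```text
t: 4.1
position: [0.5521, 0.0023, 0.0694]
tool_rot: [3.139, -0.001, 1.754]
contact_force: [-3.0, 20.5, 10.7]
finger_gap: 0.0272
grasp_force: 51.1
```

Request:
jog_arm([
  {"delta_pos": [0, -0.002, 0], "rot": [0, 0, 0], "gripper": -1},
  {"delta_pos": [0, 0, 0], "rot": [0, 0, 0], "gripper": -1},
])

```text
t: 4.3
position: [0.5521, 0.0024, 0.0695]
tool_rot: [3.139, -0.003, 1.756]
contact_force: [0.1, 11.6, 8.6]
finger_gap: 0.0276
grasp_force: 50.6
```

Request:
jog_arm([
  {"delta_pos": [0, 0, 0], "rot": [0, 0, 0], "gripper": 1},
  {"delta_pos": [0, 0, 0], "rot": [0, 0, 0], "gripper": 1},
  {"delta_pos": [0, 0, 0], "rot": [0, 0, 0], "gripper": 1},
  {"delta_pos": [0, 0, 0], "rot": [0, 0, 0], "gripper": 1},
  {"delta_pos": [0, 0, 0], "rot": [0, 0, 0], "gripper": 1},
  {"delta_pos": [0, 0, 0.03], "rot": [0, 0, 0], "gripper": 1},
  {"delta_pos": [0, 0, 0.035], "rot": [0, 0, 0], "gripper": 1},
  {"delta_pos": [0, 0, 0.04], "rot": [0, 0, 0], "gripper": 1},
  {"delta_pos": [0, 0, 0.04], "rot": [0, 0, 0], "gripper": 1},
])

```text
t: 5.2
position: [0.5506, -0.0012, 0.2145]
tool_rot: [-3.141, 0.0, 1.752]
contact_force: [0.6, 0.9, -0.3]
finger_gap: 0.0855
grasp_force: 0.0
```

Request:
jog_arm([
  {"delta_pos": [-0.0072, -0.0378, 0], "rot": [0, 0, -7.56], "gripper": 1},
  {"delta_pos": [-0.0072, -0.0378, 0], "rot": [0, 0, -7.56], "gripper": 1},
  {"delta_pos": [-0.0072, -0.0378, 0], "rot": [0, 0, -7.56], "gripper": 1},
  {"delta_pos": [-0.0072, -0.0378, 0], "rot": [0, 0, -7.56], "gripper": 1},
  {"delta_pos": [-0.0072, -0.0378, 0], "rot": [0, 0, -7.56], "gripper": 1},
  {"delta_pos": [-0.0072, -0.0378, 0], "rot": [0, 0, -7.56], "gripper": 1},
  {"delta_pos": [-0.0072, -0.0378, 0], "rot": [0, 0, -7.56], "gripper": 1},
  {"delta_pos": [-0.0072, -0.0378, 0], "rot": [0, 0, -7.56], "gripper": 1},
  {"delta_pos": [-0.0072, -0.0378, 0], "rot": [0, 0, -7.56], "gripper": 1},
  {"delta_pos": [-0.0072, -0.0378, 0], "rot": [0, 0, -7.56], "gripper": 1},
])

```text
t: 6.2
position: [0.4784, -0.3804, 0.2132]
tool_rot: [-3.141, 0.0, 0.428]
contact_force: [0.9, 0.2, 0.5]
finger_gap: 0.0854
grasp_force: 0.0
```

Request:
jog_arm([
  {"delta_pos": [0, 0, 0], "rot": [0, 0, 0], "gripper": 1},
  {"delta_pos": [0, 0, 0], "rot": [0, 0, 0], "gripper": 1},
])

```text
t: 6.4
position: [0.4783, -0.3796, 0.2129]
tool_rot: [-3.141, 0.001, 0.432]
contact_force: [0.5, 0.5, -0.1]
finger_gap: 0.0852
grasp_force: 0.0
```

```bash
python3 - <<'E'
from workcell import arm, vision
import cv2
a=vision.snapshot("top")[:,:,::-1]; b=vision.snapshot("scene")[:,:,::-1]
A=cv2.resize(a[230:350,110:300],None,fx=3,fy=3,interpolation=cv2.INTER_CUBIC)
B=cv2.resize(b[150:300,150:510],None,fx=1.583,fy=1.583,interpolation=cv2.INTER_CUBIC)[:,:570]
cv2.imwrite("pics/c3.png",cv2.vconcat([A,B[:236]]))
s=arm.state();print(s["position"],s["tool_rot"],s["contact_force"],s["joint_pos"])
E
```

```text
[ 0.47927609 -0.37777293  0.21293654] [-3.14041686e+00 -1.07911158e-04  4.35416779e-01] [0.05387918 0.61406531 0.22823818] [ 0.14208878  0.55882575  0.6610338   1.9161431  -0.46079205  0.82306755
 -0.08439227]
```

View pics/c3.png

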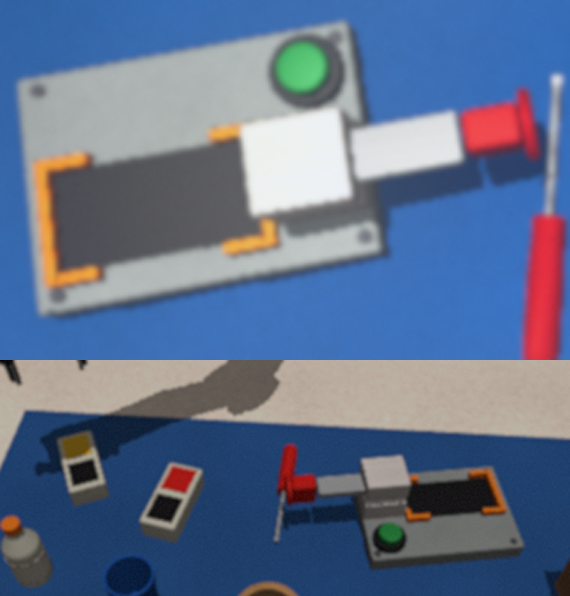

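The slide is out and staying there. Now for the meter.

Request:
jog_arm([
  {"delta_pos": [0.0005, 0.0015, -0.04], "rot": [0, 0, 0], "gripper": 1},
  {"delta_pos": [0, 0, -0.04], "rot": [0, 0, 0], "gripper": 1},
  {"delta_pos": [0, 0, -0.04], "rot": [0, 0, 0], "gripper": 1},
  {"delta_pos": [0, 0, -0.03], "rot": [0, 0, 0], "gripper": 1},
  {"delta_pos": [0, 0, -0.025], "rot": [0, 0, 0], "gripper": 1},
  {"delta_pos": [0, 0, -0.015], "rot": [0, 0, 0], "gripper": 1},
  {"delta_pos": [0, 0, -0.011], "rot": [0, 0, 0], "gripper": 1},
  {"delta_pos": [0, 0, 0], "rot": [0, 0, 0], "gripper": 1},
  {"delta_pos": [0, 0, 0], "rot": [0, 0, 0], "gripper": 1},
])

```text
t: 7.4
position: [0.48, -0.3776, 0.013]
tool_rot: [3.141, -0.0, 0.434]
contact_force: [-0.0, 0.1, -0.2]
finger_gap: 0.0855
grasp_force: 0.0
```

Request:
jog_arm([
  {"delta_pos": [0, 0, 0], "rot": [0, 0, 0], "gripper": -1},
  {"delta_pos": [0, 0, 0], "rot": [0, 0, 0], "gripper": -1},
  {"delta_pos": [0, 0, 0], "rot": [0, 0, 0], "gripper": -1},
  {"delta_pos": [0, 0, 0], "rot": [0, 0, 0], "gripper": -1},
  {"delta_pos": [0, 0, 0], "rot": [0, 0, 0], "gripper": -1},
  {"delta_pos": [0, 0, 0], "rot": [0, 0, 0], "gripper": -1},
  {"delta_pos": [0, 0, 0], "rot": [0, 0, 0], "gripper": -1},
], squeeze=40)

```text
t: 8.1
position: [0.48, -0.3775, 0.0134]
tool_rot: [3.141, -0.001, 0.434]
contact_force: [-1.1, 0.8, 5.8]
finger_gap: 0.0593
grasp_force: 43.1
```

Request:
jog_arm([
  {"delta_pos": [0, 0, 0.01], "rot": [0, 0, 0], "gripper": -1},
  {"delta_pos": [0, 0, 0.02], "rot": [0, 0, 0], "gripper": -1},
  {"delta_pos": [0, 0, 0.035], "rot": [0, 0, 0], "gripper": -1},
  {"delta_pos": [0, 0, 0.04], "rot": [0, 0, 0], "gripper": -1},
  {"delta_pos": [0, 0, 0.04], "rot": [0, 0, 0], "gripper": -1},
  {"delta_pos": [0, 0, 0.025], "rot": [0, 0, 0], "gripper": -1},
])

```text
t: 8.7
position: [0.4797, -0.378, 0.1858]
tool_rot: [3.139, -0.001, 0.433]
contact_force: [0.6, -0.3, -3.4]
finger_gap: 0.0592
grasp_force: 44.6
```

Request:
jog_arm([
  {"delta_pos": [0.001, 0.02, 0], "rot": [0, 0, 2], "gripper": -1},
  {"delta_pos": [0.002, 0.04, 0], "rot": [0, 0, 4.5], "gripper": -1},
  {"delta_pos": [0.002, 0.04, 0], "rot": [0, 0, 5], "gripper": -1},
  {"delta_pos": [0.002, 0.04, 0], "rot": [0, 0, 5], "gripper": -1},
  {"delta_pos": [0.002, 0.04, 0], "rot": [0, 0, 5], "gripper": -1},
  {"delta_pos": [0.002, 0.04, 0], "rot": [0, 0, 5], "gripper": -1},
  {"delta_pos": [0.002, 0.04, 0], "rot": [0, 0, 5], "gripper": -1},
  {"delta_pos": [0.002, 0.04, 0], "rot": [0, 0, 5], "gripper": -1},
  {"delta_pos": [0.002, 0.04, 0], "rot": [0, 0, 5], "gripper": -1},
  {"delta_pos": [0.002, 0.04, 0], "rot": [0, 0, 5], "gripper": -1},
])

```text
t: 9.7
position: [0.4975, 0.0047, 0.1823]
tool_rot: [-3.141, 0.0, 1.25]
contact_force: [1.1, -1.0, -2.5]
finger_gap: 0.0592
grasp_force: 44.5
```

Request:
jog_arm([
  {"delta_pos": [0.002, 0.04, 0], "rot": [0, 0, 5], "gripper": -1},
  {"delta_pos": [0.002, 0.04, 0], "rot": [0, 0, 5], "gripper": -1},
  {"delta_pos": [0.002, 0.04, 0], "rot": [0, 0, 5], "gripper": -1},
  {"delta_pos": [0.002, 0.04, 0], "rot": [0, 0, 5], "gripper": -1},
  {"delta_pos": [0.001, 0.04, 0], "rot": [0, 0, 5], "gripper": -1},
  {"delta_pos": [0, 0.022, 0], "rot": [0, 0, 3], "gripper": -1},
  {"delta_pos": [0, 0.01, 0], "rot": [0, 0, 1], "gripper": -1},
  {"delta_pos": [0, 0, 0], "rot": [0, 0, 0], "gripper": -1},
  {"delta_pos": [0, 0, 0], "rot": [0, 0, 0], "gripper": -1},
  {"delta_pos": [0, 0, 0], "rot": [0, 0, 0], "gripper": -1},
])

```text
t: 10.7
position: [0.5077, 0.2325, 0.1824]
tool_rot: [-3.141, 0.001, 1.748]
contact_force: [1.5, 0.2, -2.7]
finger_gap: 0.0593
grasp_force: 44.5
```

```bash
python3 - <<'E'
from workcell import arm, vision
import cv2
a=vision.snapshot("top")[:,:,::-1]; b=vision.snapshot("scene")[:,:,::-1]
A=cv2.resize(a[210:350,80:280],None,fx=2.8,fy=2.8,interpolation=cv2.INTER_CUBIC)
B=cv2.resize(b[170:290,340:540],None,fx=2.8,fy=2.8,interpolation=cv2.INTER_CUBIC)[:207]
cv2.imwrite("pics/c4.png",cv2.vconcat([A,B]))
s=arm.state();print(s["position"],s["tool_rot"],s["contact_force"],s["joint_pos"])
E
```

```text
[0.50775632 0.23298438 0.18240911] [-3.14154283e+00  4.27126370e-04  1.74845482e+00] [ 0.74079922 -0.3641836  -2.89560138] [-0.7621236   0.4817593   0.32812691  2.04583626 -0.24822051  0.65126981
 -0.09253185]
```

View pics/c4.png

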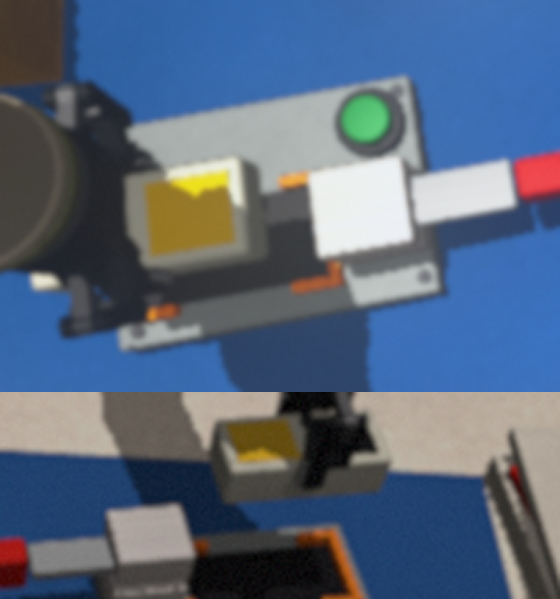

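```bash
python3 - <<'E'
from h import *
q=[.5078,.233,1.7485]
L=[(-65,-30,209),(-65,30,209),(65,-30,209),(-65,-30,169)]
print((proj(place(q,L))-(80,210)+.5)*2.8-.5)
print((proj(place(q,L),"scene")-(340,170)+.5)*2.8-.5+(0,392))
E
```

```text
[[239.62980586 154.36086201]
 [250.05288057 253.30735235]
 [ 22.77163083 191.70426046]
 [260.43615487 164.03187757]]
[[229.66385444 469.35790179]
 [212.22989146 415.90317867]
 [394.19265239 457.20332827]
 [221.11004141 504.25350757]]
```

The meter is held squarely: its corners sit within about 1.5 mm of the prediction. Lowering it.

Request:
jog_arm([
  {"delta_pos": [0.0005, 0.0018, -0.03], "rot": [0, 0, 0.25], "gripper": -1},
  {"delta_pos": [0, 0, -0.03], "rot": [0, 0, 0], "gripper": -1},
  {"delta_pos": [0, 0, -0.025], "rot": [0, 0, 0], "gripper": -1},
  {"delta_pos": [0, 0, -0.015], "rot": [0, 0, 0], "gripper": -1},
  {"delta_pos": [0, 0, -0.01], "rot": [0, 0, 0], "gripper": -1},
  {"delta_pos": [0, 0, -0.01], "rot": [0, 0, 0], "gripper": -1},
  {"delta_pos": [0, 0, 0], "rot": [0, 0, 0], "gripper": -1},
  {"delta_pos": [0, 0, 0], "rot": [0, 0, 0], "gripper": -1},
])

```text
t: 11.6
position: [0.5083, 0.2363, 0.0626]
tool_rot: [3.141, -0.0, 1.755]
contact_force: [0.1, -0.3, -2.2]
finger_gap: 0.0591
grasp_force: 44.4
```

Request:
jog_arm([
  {"delta_pos": [0, 0, -0.005], "rot": [0, 0, 0], "gripper": -1},
  {"delta_pos": [0, 0, -0.005], "rot": [0, 0, 0], "gripper": -1},
  {"delta_pos": [0, 0, -0.004], "rot": [0, 0, 0], "gripper": -1},
  {"delta_pos": [0, 0, 0], "rot": [0, 0, 0], "gripper": -1},
])

```text
t: 12.0
position: [0.5078, 0.2363, 0.0478]
tool_rot: [-3.141, 0.0, 1.756]
contact_force: [-0.6, 0.4, -2.3]
finger_gap: 0.0593
grasp_force: 44.4
```

Request:
jog_arm([
  {"delta_pos": [0, -0.001, -0.002], "rot": [0, 0, 0], "gripper": -1},
  {"delta_pos": [0, 0, -0.0015], "rot": [0, 0, 0], "gripper": -1},
  {"delta_pos": [0, 0, -0.001], "rot": [0, 0, 0], "gripper": -1},
  {"delta_pos": [0, 0, 0], "rot": [0, 0, 0], "gripper": -1},
  {"delta_pos": [0, 0, 0], "rot": [0, 0, 0], "gripper": -1},
])

```text
t: 12.5
position: [0.5081, 0.2353, 0.0438]
tool_rot: [3.142, 0.0, 1.755]
contact_force: [0.5, 0.2, -1.8]
finger_gap: 0.0593
grasp_force: 44.4
```

Request:
jog_arm([
  {"delta_pos": [0, 0, -0.001], "rot": [0, 0, 0], "gripper": -1},
  {"delta_pos": [0, 0, -0.001], "rot": [0, 0, 0], "gripper": -1},
  {"delta_pos": [0, 0, 0], "rot": [0, 0, 0], "gripper": -1},
])

```text
t: 12.8
position: [0.5082, 0.2354, 0.0434]
tool_rot: [3.141, -0.001, 1.755]
contact_force: [-4.9, -2.0, 19.3]
finger_gap: 0.0591
grasp_force: 47.1
```

Contact at the expected floor height. Release and rise.

Request:
jog_arm([
  {"delta_pos": [0, 0, 0.0015], "rot": [0, 0, 0], "gripper": -1},
  {"delta_pos": [0, 0, 0], "rot": [0, 0, 0], "gripper": 1},
  {"delta_pos": [0, 0, 0], "rot": [0, 0, 0], "gripper": 1},
  {"delta_pos": [0, 0, 0], "rot": [0, 0, 0], "gripper": 1},
  {"delta_pos": [0, 0, 0], "rot": [0, 0, 0], "gripper": 1},
  {"delta_pos": [0, 0, 0], "rot": [0, 0, 0], "gripper": 1},
  {"delta_pos": [0, 0, 0.02], "rot": [0, 0, 0], "gripper": 1},
  {"delta_pos": [0, 0, 0.04], "rot": [0, 0, 0], "gripper": 1},
  {"delta_pos": [0, 0, 0.045], "rot": [0, 0, 0], "gripper": 1},
  {"delta_pos": [0, 0, 0.045], "rot": [0, 0, 0], "gripper": 1},
])

```text
t: 13.8
position: [0.5077, 0.235, 0.1946]
tool_rot: [-3.141, 0.001, 1.755]
contact_force: [0.2, 1.6, 0.1]
finger_gap: 0.0851
grasp_force: 0.0
```

Request:
jog_arm([
  {"delta_pos": [0.0073, -0.0393, 0], "rot": [0, 0, 0], "gripper": 1},
  {"delta_pos": [0.0073, -0.0393, 0], "rot": [0, 0, 0], "gripper": 1},
  {"delta_pos": [0.0073, -0.0393, 0], "rot": [0, 0, 0], "gripper": 1},
  {"delta_pos": [0.0073, -0.0393, 0], "rot": [0, 0, 0], "gripper": 1},
  {"delta_pos": [0.0073, -0.0393, 0], "rot": [0, 0, 0], "gripper": 1},
  {"delta_pos": [0.0073, -0.0393, 0], "rot": [0, 0, 0], "gripper": 1},
  {"delta_pos": [0, 0, 0], "rot": [0, 0, 0], "gripper": 1},
  {"delta_pos": [0, 0, 0], "rot": [0, 0, 0], "gripper": 1},
  {"delta_pos": [0, 0, 0], "rot": [0, 0, 0], "gripper": 1},
])

```text
t: 14.7
position: [0.5516, 0.0007, 0.1931]
tool_rot: [-3.141, -0.001, 1.757]
contact_force: [-0.5, 0.4, 0.4]
finger_gap: 0.0856
grasp_force: 0.0
```

```bash
python3 - <<'E'
from workcell import arm, vision
import cv2
a=vision.snapshot("top")[:,:,::-1]; b=vision.snapshot("scene")[:,:,::-1]
A=cv2.resize(a[220:350,100:300],None,fx=2.8,fy=2.8,interpolation=cv2.INTER_CUBIC)
B=cv2.resize(b[190:280,340:540],None,fx=2.5,fy=2.5,interpolation=cv2.INTER_CUBIC)
B=cv2.copyMakeBorder(B,0,0,0,A.shape[1]-B.shape[1],0)
cv2.imwrite("pics/c5.png",cv2.vconcat([A,B]))
s=arm.state();print(s["position"],s["tool_rot"],s["contact_force"])
E
```

```text
[0.55164751 0.00112356 0.19312666] [-3.14124976e+00 -4.96992263e-04  1.75777778e+00] [0.77054291 0.44193656 0.33879731]
```

View pics/c5.png

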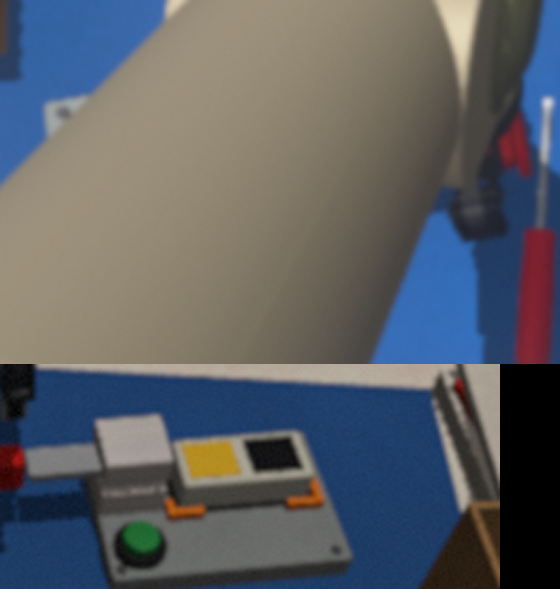

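The meter lies flat between the rails (scene crop, around (240,465)). Now I grip the knob and push it home.

Request:
jog_arm([
  {"delta_pos": [0, 0.001, -0.04], "rot": [0, 0, 0], "gripper": 1},
  {"delta_pos": [0, 0, -0.035], "rot": [0, 0, 0], "gripper": 1},
  {"delta_pos": [0, 0, -0.03], "rot": [0, 0, 0], "gripper": 1},
  {"delta_pos": [0, 0, -0.019], "rot": [0, 0, 0], "gripper": 1},
  {"delta_pos": [0, 0, 0], "rot": [0, 0, 0], "gripper": 1},
])

```text
t: 15.3
position: [0.5504, 0.0018, 0.067]
tool_rot: [-3.137, -0.001, 1.757]
contact_force: [0.1, -0.1, 0.3]
finger_gap: 0.0856
grasp_force: 0.0
```

Request:
jog_arm([
  {"delta_pos": [0, 0, 0], "rot": [0, 0, 0], "gripper": -1},
  {"delta_pos": [0, 0, 0], "rot": [0, 0, 0], "gripper": -1},
  {"delta_pos": [0, 0, 0], "rot": [0, 0, 0], "gripper": -1},
  {"delta_pos": [0, 0, 0], "rot": [0, 0, 0], "gripper": -1},
  {"delta_pos": [0, 0, 0], "rot": [0, 0, 0], "gripper": -1},
  {"delta_pos": [0, 0, 0], "rot": [0, 0, 0], "gripper": -1},
  {"delta_pos": [0, 0, 0], "rot": [0, 0, 0], "gripper": -1},
  {"delta_pos": [0, 0, 0], "rot": [0, 0, 0], "gripper": -1},
], squeeze=50)

```text
t: 16.1
position: [0.5524, 0.0008, 0.0703]
tool_rot: [3.14, -0.0, 1.756]
contact_force: [-0.6, 0.0, 7.4]
finger_gap: 0.0272
grasp_force: 50.8
```

Request:
jog_arm([
  {"delta_pos": [-0.0011, 0.006, 0], "rot": [0, 0, 0], "gripper": -1},
  {"delta_pos": [-0.0011, 0.006, 0], "rot": [0, 0, 0], "gripper": -1},
  {"delta_pos": [-0.0011, 0.006, 0], "rot": [0, 0, 0], "gripper": -1},
  {"delta_pos": [-0.0011, 0.006, 0], "rot": [0, 0, 0], "gripper": -1},
  {"delta_pos": [-0.0011, 0.006, 0], "rot": [0, 0, 0], "gripper": -1},
  {"delta_pos": [-0.0011, 0.006, 0], "rot": [0, 0, 0], "gripper": -1},
  {"delta_pos": [-0.0011, 0.006, 0], "rot": [0, 0, 0], "gripper": -1},
  {"delta_pos": [-0.0011, 0.006, 0], "rot": [0, 0, 0], "gripper": -1},
  {"delta_pos": [-0.0011, 0.006, 0], "rot": [0, 0, 0], "gripper": -1},
  {"delta_pos": [-0.001, 0.005, 0], "rot": [0, 0, 0], "gripper": -1},
])

```text
t: 17.1
position: [0.5411, 0.0599, 0.0703]
tool_rot: [3.14, 0.0, 1.756]
contact_force: [0.2, -15.8, 6.8]
finger_gap: 0.0271
grasp_force: 50.7
```

Request:
jog_arm([
  {"delta_pos": [0, 0.001, 0], "rot": [0, 0, 0], "gripper": -1},
  {"delta_pos": [0, 0, 0], "rot": [0, 0, 0], "gripper": -1},
])

```text
t: 17.3
position: [0.5411, 0.0597, 0.0703]
tool_rot: [3.141, 0.001, 1.755]
contact_force: [-2.5, -3.7, 7.6]
finger_gap: 0.0273
grasp_force: 51.1
```

Request:
jog_arm([
  {"delta_pos": [0, 0, 0], "rot": [0, 0, 0], "gripper": 1},
  {"delta_pos": [0, 0, 0], "rot": [0, 0, 0], "gripper": 1},
  {"delta_pos": [0, 0, 0], "rot": [0, 0, 0], "gripper": 1},
  {"delta_pos": [0, 0, 0], "rot": [0, 0, 0], "gripper": 1},
  {"delta_pos": [0, 0, 0], "rot": [0, 0, 0], "gripper": 1},
  {"delta_pos": [0, 0, 0.03], "rot": [0, 0, 0], "gripper": 1},
  {"delta_pos": [0, 0, 0.04], "rot": [0, 0, 0], "gripper": 1},
  {"delta_pos": [0, 0, 0.03], "rot": [0, 0, 0], "gripper": 1},
  {"delta_pos": [0, 0, 0], "rot": [0, 0, 0], "gripper": -1},
  {"delta_pos": [0, 0, 0], "rot": [0, 0, 0], "gripper": -1},
])

```text
t: 18.3
position: [0.5411, 0.0609, 0.1697]
tool_rot: [3.14, -0.0, 1.756]
contact_force: [-0.4, 0.6, -0.0]
finger_gap: 0.0592
grasp_force: 0.0
```

Request:
jog_arm([
  {"delta_pos": [0.03, 0.038, 0], "rot": [0, 0, 0], "gripper": -1},
  {"delta_pos": [0.03, 0.038, 0], "rot": [0, 0, 0], "gripper": -1},
  {"delta_pos": [0, 0, 0], "rot": [0, 0, 0], "gripper": -1},
  {"delta_pos": [0, 0, 0], "rot": [0, 0, 0], "gripper": -1},
  {"delta_pos": [0, 0, 0], "rot": [0, 0, 0], "gripper": -1},
  {"delta_pos": [0, 0, 0], "rot": [0, 0, 0], "gripper": -1},
  {"delta_pos": [0, 0, 0], "rot": [0, 0, 0], "gripper": -1},
])

```text
t: 19.0
position: [0.6005, 0.1355, 0.1692]
tool_rot: [-3.141, 0.0, 1.754]
contact_force: [-0.5, 1.2, -0.5]
finger_gap: -0.0001
grasp_force: 0.0
```

```bash
python3 - <<'E'
from workcell import arm, vision
import cv2
a=vision.snapshot("top")[:,:,::-1]; b=vision.snapshot("scene")[:,:,::-1]
A=cv2.resize(a[220:350,100:300],None,fx=2.2,fy=2.2,interpolation=cv2.INTER_CUBIC)
B=cv2.resize(b[170:290,340:540],None,fx=2.2,fy=2.2,interpolation=cv2.INTER_CUBIC)
cv2.imwrite("pics/c6.png",cv2.vconcat([A,B]))
s=arm.state();print(s["position"],s["tool_rot"],s["contact_force"],s["finger_gap"])
E
```

```text
[0.60079584 0.13591414 0.16940668] [ 3.14154798e+00 -1.18591954e-05  1.75453892e+00] [ 0.35144895 -0.6125607   0.54572574] -8.503649182040929e-05
```

View pics/c6.png

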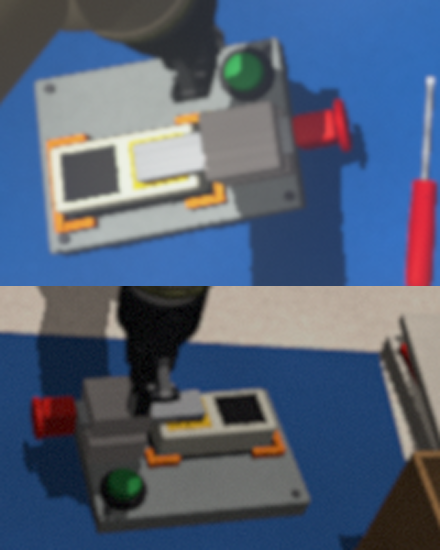

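The bar is over the meter and the slide is home. Pressing the button.

Request:
jog_arm([
  {"delta_pos": [0.0015, 0.001, -0.04], "rot": [0, 0, 0], "gripper": -1},
  {"delta_pos": [0, 0, -0.035], "rot": [0, 0, 0], "gripper": -1},
  {"delta_pos": [0, 0, -0.02], "rot": [0, 0, 0], "gripper": -1},
  {"delta_pos": [0, 0, -0.012], "rot": [0, 0, 0], "gripper": -1},
  {"delta_pos": [0, 0, -0.004], "rot": [0, 0, 0], "gripper": -1},
  {"delta_pos": [0, 0, -0.004], "rot": [0, 0, 0], "gripper": -1},
  {"delta_pos": [0, 0, -0.003], "rot": [0, 0, 0], "gripper": -1},
  {"delta_pos": [0, 0, -0.003], "rot": [0, 0, 0], "gripper": -1},
  {"delta_pos": [0, 0, 0], "rot": [0, 0, 0], "gripper": -1},
  {"delta_pos": [0, 0, 0], "rot": [0, 0, 0], "gripper": -1},
])

```text
t: 20.1
position: [0.603, 0.1375, 0.0489]
tool_rot: [3.14, 0.0, 1.755]
contact_force: [0.4, -2.0, 4.4]
finger_gap: -0.0002
grasp_force: 2.2
```

Request:
jog_arm([
  {"delta_pos": [0, 0, -0.0015], "rot": [0, 0, 0], "gripper": -1},
  {"delta_pos": [0, 0, -0.0015], "rot": [0, 0, 0], "gripper": -1},
  {"delta_pos": [0, 0, -0.001], "rot": [0, 0, 0], "gripper": -1},
  {"delta_pos": [0, 0, 0], "rot": [0, 0, 0], "gripper": -1},
])

```text
t: 20.5
position: [0.6031, 0.1375, 0.0459]
tool_rot: [3.14, -0.0, 1.755]
contact_force: [-2.2, -1.7, 20.8]
finger_gap: 0.0001
grasp_force: 10.0
```

The force is well past 6 N with the height stalled, so the button is fully down. Release and rise.

Request:
jog_arm([
  {"delta_pos": [0, 0, 0], "rot": [0, 0, 0], "gripper": -1},
  {"delta_pos": [0, 0, 0.01], "rot": [0, 0, 0], "gripper": -1},
  {"delta_pos": [0, 0, 0.03], "rot": [0, 0, 0], "gripper": -1},
  {"delta_pos": [0, 0, 0.045], "rot": [0, 0, 0], "gripper": -1},
  {"delta_pos": [0, 0, 0.045], "rot": [0, 0, 0], "gripper": -1},
  {"delta_pos": [0, 0, 0.03], "rot": [0, 0, 0], "gripper": -1},
  {"delta_pos": [0, 0, 0], "rot": [0, 0, 0], "gripper": -1},
  {"delta_pos": [0, 0, 0], "rot": [0, 0, 0], "gripper": -1},
])

```text
t: 21.3
position: [0.6022, 0.1381, 0.2045]
tool_rot: [3.141, -0.001, 1.756]
contact_force: [-0.3, 0.3, 0.2]
finger_gap: -0.0
grasp_force: 0.0
```

```bash
python3 - <<'E'
from workcell import arm, vision
import cv2
a=vision.snapshot("top")[:,:,::-1]; b=vision.snapshot("scene")[:,:,::-1]
cv2.imwrite("pics/c7.png",cv2.vconcat([a[150:380],b[150:400]]))
E
```

```text
(no output)
```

View pics/c7.png

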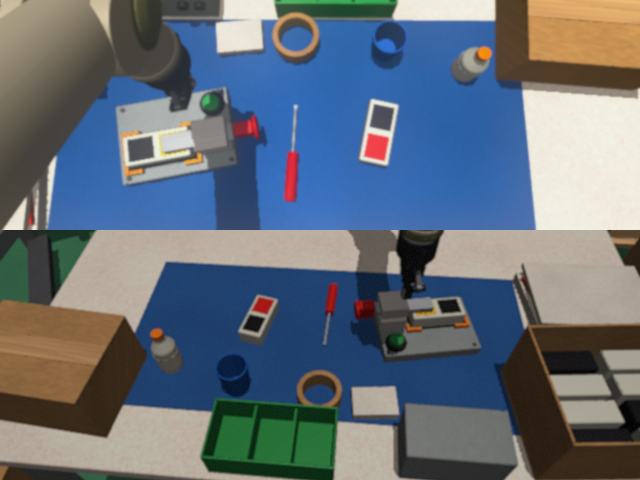

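The meter is locked under the bar in the nest (around (155,145) in the top view). The button is up, and the other items look unmoved.

```bash
python3 -c "
from workcell import job; print(job.sign_off())"
```

```text
the job is handed in; nothing more can be done
None
```

The job is done and handed in at about 21 s of the 67 s allowed: slide pulled out, yellow-label meter laid flat and screen up in the nest, slide pushed home with its bar over the meter, then the start button fully pressed and released; in the last pictures everything else looks unmoved.

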